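# Load a label roll in the bench unwinder and thread its spindle

### The job

Load the bench unwinder: take the label roll out of its cardboard cradle and lower it gently onto the two idler rollers between the red cheeks, then thread the blue spindle through one cheek, the roll's core and the other cheek (either side will do) until its thumb grip is fully home against the cheek. Let go of everything, and leave the carton, the receipt roll and the screwdriver where they are.

Things in the scene. Friction and masses are not known exactly. Their poses are not given: they have to be found in the camera images.
- unwinder: label-roll unwinder, fixed to the bench: black base 136 x 152 mm, two upright red cheeks 5 mm thick, 116 mm apart inside, 126 mm outside, each with a 17 mm round hole on the bay axis 64 mm up. Cheek tops 86 mm up; cheeks 62 mm wide at the hole, 118 mm wide below 42 mm. Origin on the bench under the bay's middle; y = bay axis, square to the cheeks; x across; z up
- hole_left (a point): centre of the hole in the cheek at +y of the unwinder, on the cheek's outer face: y = +63 mm, 64 mm above the bench; axes as the unwinder's
- hole_right (a point): centre of the hole in the cheek at -y of the unwinder, on the cheek's outer face: y = -63 mm, 64 mm above the bench; axes as the unwinder's
- seat (a point): middle of the bay, on the bay axis, 64 mm up; axes as the unwinder's. Two aluminium idler rollers (16 mm diameter, centre lines 21 mm up, 31 mm either side of the bay axis) run from cheek to cheek: a roll set on them settles between them with its centre 64 mm up, in line with the holes, and stays where it is put along y. A thin guide bar lies at x +52 mm, 34 mm up
- cradle: brown cardboard packing cradle, 112 x 56 mm, about 26 mm high, fixed to the bench; the roll stands in its V. Origin on the bench under its middle; its y axis is the roll's axis
- label_roll: roll of white labels on a cardboard core, standing on its rim in the cradle with its axis level: 90 mm diameter, 50 mm wide, core bore 26 mm, about 0.3 kg. Origin at its centre (55 mm above the bench in the cradle), y along its axis. It can be held from above by its two flat faces, 50 mm apart
- spindle: blue plastic spindle, 200 mm long, 75 g, lying flat and level: a flat thumb grip 50 long x 30 wide x 14 mm thick, then a round shaft 14 mm in diameter, 150 mm long, its last 12 mm tapering to 8 mm. Origin at the thumb grip's centre, 7 mm above the bench as it lies; x along the shaft to the tip, y across the grip's two straight sides. Balances 52 mm from the origin towards the tip
- spindle_shoulder (a point): point on the spindle's axis where the thumb grip ends and the shaft begins, 25 mm from the spindle's origin; the grip is wider than the holes and stops here against the cheek
- spindle_tip (a point): point of the spindle's tip, on its axis, 175 mm from the spindle's origin
- carton: small white carton, 75 x 105 x 42 mm, not to be disturbed; origin under its middle
- receipt_roll: spare receipt roll lying on its flat side, 76 mm diameter, 57 mm high, not to be disturbed; origin under its middle
- screwdriver: screwdriver with a red handle, 190 mm long, lying on the bench, not to be disturbed; origin under its middle, x from handle to tip
Things that resemble listed ones, but are neither listed nor needed, are in the scene too. What is shaped like the label_roll but pink is not meant. There is more than one size of the spindle; the job needs the middle-sized.

How it is judged (in metres and radians):
On the way:
1. the label roll rests on both idler rollers between the cheeks, let go, before the spindle goes in (x of label_roll in the frame of unwinder between -0.006 and 0.006 m and y of label_roll in the frame of unwinder between -0.036 and 0.036 m and z of label_roll in the frame of unwinder between 0.059 and 0.069 m and contact force between the fingers and label_roll below 0.3 N), for 0.2 s.
At the end, for the whole second after the job is handed in: roll at rest on the idlers between the cheeks (centre within 7 mm across, 6 mm in height; axis within 0.2 rad of the bay's); spindle at rest through both cheeks and the core, shoulder within 6 mm of the hole on either outer face, tip out beyond the other cheek; both released (x of label_roll in the frame of unwinder between -0.007 and 0.007 m and y of label_roll in the frame of unwinder between -0.036 and 0.036 m and z of label_roll in the frame of unwinder between 0.058 and 0.07 m and angle between the y axis of label_roll and the y axis of unwinder, either way round below 0.2 rad and angle between the x axis of spindle and the y axis of unwinder, either way round below 0.06 rad and ((distance between spindle_shoulder and hole_left below 0.006 m and y of spindle_tip in the frame of unwinder below -0.078 m) or (distance between spindle_shoulder and hole_right below 0.006 m and y of spindle_tip in the frame of unwinder above 0.078 m)) and linear speed of each of spindle, label_roll below 0.02 m/s); the robot touches nothing.
It fails at once if the roll is dropped into the unwinder instead of being lowered (faster than 0.45 m/s just above the idlers, as after a fall of over 10 mm) (horizontal distance between label_roll and seat below 0.04 m and height (world z) of label_roll below 0.095 m and linear speed of label_roll above 0.45 m/s).
It fails at once if the carton is moved by more than 30 mm (distance of carton from where it was at the start of the episode above 0.03 m).
It fails at once if the receipt roll is moved by more than 30 mm (distance of receipt_roll from where it was at the start of the episode above 0.03 m).
It fails at once if the screwdriver is moved by more than 30 mm (distance of screwdriver from where it was at the start of the episode above 0.03 m).
It also fails if it takes over 61 s, if anything falls off the work surface, if the arm or the gripper's body presses on something with over 40 N, if the wrist force passes 120 N, or if a joint passes its speed limit or range.

### The arm

A 6-joint arm with a two-finger parallel gripper is mounted at the origin on the work surface. World frame = base frame: x ahead of the robot, y to its left, z up, the work surface at z = 0. Lengths are in mm, angles in rad, forces in N, time in s.
With the tool pointing down it reaches from about 300 to 775 mm from the base axis. Payload 14.6 kg.
Tool frame: the origin (TCP) lies midway between the tips of the shut fingers; the grasp point (between the pads) lies 19 mm behind it (manip.grip_depth is the distance from the TCP to the grasp point, in mm); x points along the fingers, y is the direction in which the jaws open and shut, and the axes are right-handed (so a half turn about x gives the same grasp; the last joint's range is limited). The gripper opens to 94 mm and grips with 3 to 60 N. Pads are 16 mm wide; open, the fingers measure 119 mm over their backs; the gripper's body (75 mm by 177 mm) begins 78 mm behind the grasp point.
Start: joints at [-1.314, 0.3, 1.521, -0, 1.321, -0.067], TCP at [174.987, -521.41, 205.446] pointing down, gripper open.
Joint ranges: [-3.03, 3.03], [-0.79, 2.21], [0.23, 2.52], [-1.04, 4.18], [0, 3.07], [-2.55, 2.55]. Speed limits (rad/s): [2.22, 2.22, 2.57, 3.14, 3.14, 3.14].

### API

Orientations are given as [roll, pitch, yaw] about the fixed x, y, z axes, in that order (R = Rz(yaw) Ry(pitch) Rx(roll)).
In Python, from cell import readout, cams, ticket, manip gives the robot as it stands. The module is installed in compiled form; this text tells all that it offers.
- The arm moves only by the tool apply_moves, never from a script. Its argument "plan" is one flat list of numbers, 7 for each row, row after row: the turn, a rotation vector about the tool's x, y, z in rad, then the shift along the tool's x, y, z in m, then the opening in per cent of the stroke, from 0 (shut) to 100 (fully open). In form: [wx, wy, wz, x, y, z, fingers, wx, wy, wz, x, y, z, fingers, ...]. A call has 1 to 5 rows; each row shifts and turns the commanded pose from where the row before left it, along the tool's axes as they then stand; what a row does not reach is not made up. A row lasts 1/8 s, in which the tool goes at most 62.5 mm and 10.7 degrees, less where a joint would pass 70% of its speed; a pose out of reach is approached as far as the arm can. A call with a gripper value outside its range is refused whole. The fingers move at their own pace and stop on an object; "force" is the grip in N (left out, the last holds). Time passes only in rows, so rows that do not move let the fingers close. It gives the time, the measured TCP pose, the force and the opening at its end, in the units of the state.
- readout.read_state(): the state, without advancing time (a new reading comes with each control period).
- cams.camera(name): name is "scene" or "side" or "wrist"; returns a dict with "image" (400x640x3 uint8, red, green, blue), "fovy" (degrees; the focal length in pixels is half the picture's height over the tangent of half this angle, whatever the lens; pixels are square), "cx", "cy" (the principal point, pixels), "position" and "orientation" of the camera in the world; the wrist camera has in their place "T_tool_cam" (4x4, takes a point from camera to tool coordinates, whose origin is the TCP and whose axes are the tool frame's). Camera axes: x right, y down, z forward; pixel columns grow to the right and rows downward; lengths in mm; the calibration is good to about 2 mm. A picture is of the moment at which its call begins: read the wrist's pose just before it. There is no depth.
- ticket.sign_off(): hands the job in, once; it reports no verdict.
The state is a dict: "clock": time; "joints": joint angles; "qd": joint speeds; "effort": joint torques, N m; "eef_pos": TCP position; "eef_rot": TCP orientation; "wrist_force": force on the tool from outside, world axes, zero at the start; "moment": the same for the moment, N m; "finger_gap": finger opening in mm.
Only numpy, scipy, OpenCV 4.12 (cv2) and the standard library are available. Lean on these libraries where they do the work, as an engineer would, in place of code of your own. Each camera call takes 0.05 s, during which the arm holds its last target.

## Working session

There is one attempt and no reset: what is moved stays moved. The work goes in short steps, Python scripts to look and compute and a tool call to move; the robot and the scene stay as the last step left them, time stands still between calls to the robot, and variables do not carry over. Pictures are saved under pics/ and viewed, and the job is handed in when it is done.

Besides the shell and the picture viewer there is one more tool, called after ">>>" as name(argument=value, ...) on one line, values as JSON. apply_moves: Moves the arm, as the interface text tells. Its arguments: {"type":"object","properties":{"plan":{"type":"array","items":{"type":"number"}},"force":{"type":"number"}},"required":["plan"]}

```bash
mkdir -p pics; ls
python3 - <<'E'
from cell import readout, cams, ticket, manip
import cv2
print(readout.read_state()); print([a for a in dir(manip) if a[0]!='_'], manip.grip_depth)
for n in ["scene","side","wrist"]:
    c=cams.camera(n); cv2.imwrite(f"pics/{n}0.png",c["image"][:,:,::-1]); print({k:v for k,v in c.items() if k!="image"})
E
```

```text
pics
{'clock': 0.0, 'joints': array([-1.31360151e+00,  3.00467071e-01,  1.52156937e+00, -1.68057387e-05,
        1.32069359e+00, -6.66030283e-02]), 'qd': array([ 7.28465899e-04, -2.42834253e-03,  2.84854078e-04, -1.27113974e-03,
        1.72236605e-05, -2.69190252e-04]), 'effort': array([-6.50668153e-04, -5.31811702e+01, -3.52733696e+01,  7.07679545e-02,
        2.44206889e-02, -4.83006556e-05]), 'eef_pos': array([ 174.91913227, -521.17266436,  204.89349504]), 'eef_rot': array([-1.62308833,  1.56965883,  1.84230634]), 'wrist_force': array([ 0.47966481, -0.3910572 ,  0.09203949]), 'moment': array([ 0.03341949,  0.00776618, -0.02113504]), 'finger_gap': 93.76746172349311}
['Unreachable', 'grip_depth'] 18.8
{'fovy': 44.289576608417065, 'cx': 319.57305630864863, 'cy': 204.15933207209676, 'position': array([1446.93951045, -711.5105549 , 1007.75562371]), 'orientation': array([-2.22064017, -0.02332951,  0.84927562])}
{'fovy': 57.637273177528456, 'cx': 321.8770010524079, 'cy': 198.18341671901695, 'position': array([470.96475103, 790.42868146, 760.22880486]), 'orientation': array([-2.37052283,  0.00335465, -3.01431035])}
{'fovy': 62.83588704497253, 'cx': 320.2637636042956, 'cy': 199.4654709563322, 'T_tool_cam': array([[-3.46222720e-04, -2.89380207e-01,  9.57214174e-01,
        -1.79315073e+02],
       [ 9.99999892e-01,  1.95050399e-04,  4.20664903e-04,
        -6.75330358e-01],
       [-3.08437104e-04,  9.57214217e-01,  2.89380109e-01,
        -8.52488045e+01],
       [ 0.00000000e+00,  0.00000000e+00,  0.00000000e+00,
         1.00000000e+00]])}
```

View pics/scene0.png

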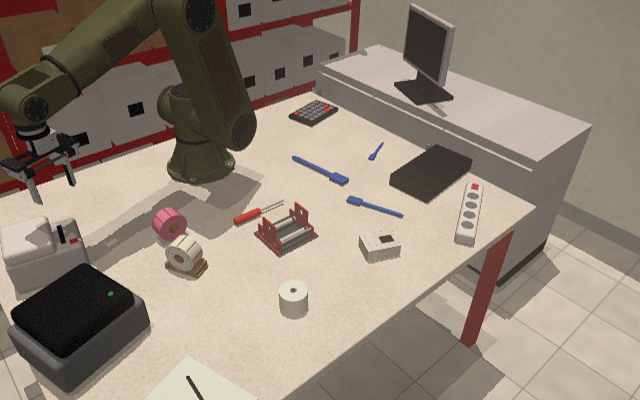

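View pics/side0.png

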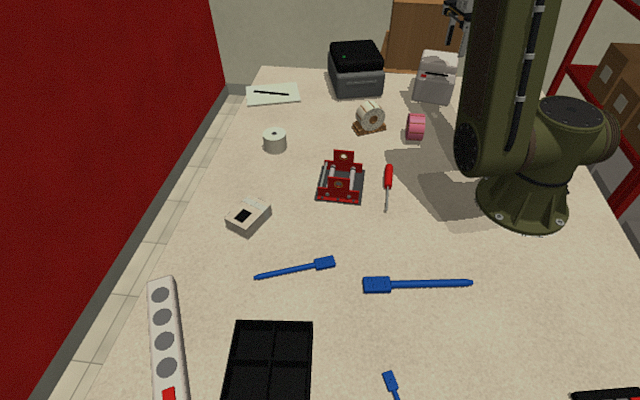

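View pics/wrist0.png

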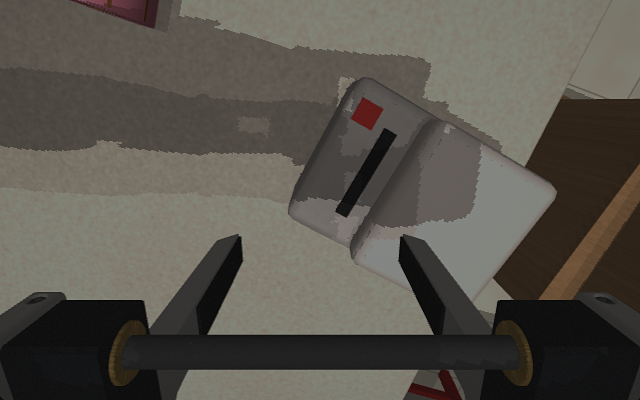

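The side view shows three blue spindles at about (295,268), (418,284) and (391,385). The white roll in its cradle is at (370,117), and the pink decoy is at (415,127). The unwinder is at (342,180). Next I'll look at enlarged crops.

```bash
cat > h.py <<'E'
import numpy as np, cv2
from scipy.spatial.transform import Rotation as R
from cell import readout, cams
def rpy(e): return R.from_euler('xyz',e).as_matrix()
def cam(n):
    s=readout.read_state(); c=cams.camera(n)
    if n=="wrist":
        T=np.eye(4);T[:3,:3]=rpy(s["eef_rot"]);T[:3,3]=s["eef_pos"];T=T@c["T_tool_cam"]
        Rm,p=T[:3,:3],T[:3,3]
    else: Rm,p=rpy(c["orientation"]),np.array(c["position"])
    return dict(img=c["image"],R=Rm,p=p,f=200/np.tan(np.radians(c["fovy"]/2)),cx=c["cx"],cy=c["cy"])
def ray(c,u,v):
    return c["R"]@np.array([(u-c["cx"])/c["f"],(v-c["cy"])/c["f"],1.])
def onz(c,u,v,z):
    d=ray(c,u,v); return c["p"]+d*(z-c["p"][2])/d[2]
def proj(c,P):
    q=(np.atleast_2d(P)-c["p"])@c["R"]; return np.c_[q[:,0]/q[:,2]*c["f"]+c["cx"],q[:,1]/q[:,2]*c["f"]+c["cy"]]
def crop(c,x0,y0,x1,y1,k,name):
    im=cv2.resize(c["img"][y0:y1,x0:x1,::-1],None,fx=k,fy=k,interpolation=cv2.INTER_CUBIC); cv2.imwrite("pics/"+name,im)
E
python3 - <<'E'
from h import *
c=cam("side"); import pickle; pickle.dump(c,open("side.pkl","wb"))
crop(c,230,240,490,400,3,"a1.png"); crop(c,250,80,450,220,4,"a2.png")
s=cam("scene"); pickle.dump(s,open("scene.pkl","wb"))
crop(s,140,140,340,290,4,"a3.png"); crop(s,280,130,420,230,5,"a4.png")
E
```

```text
(no output)
```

View pics/a1.png

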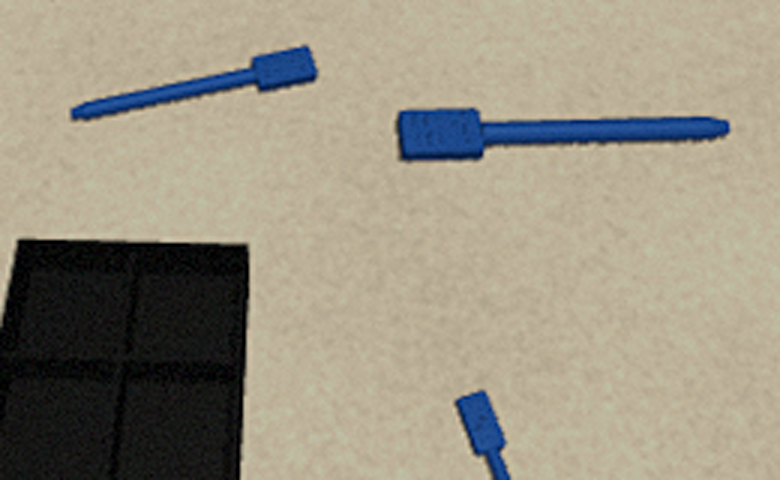

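View pics/a2.png

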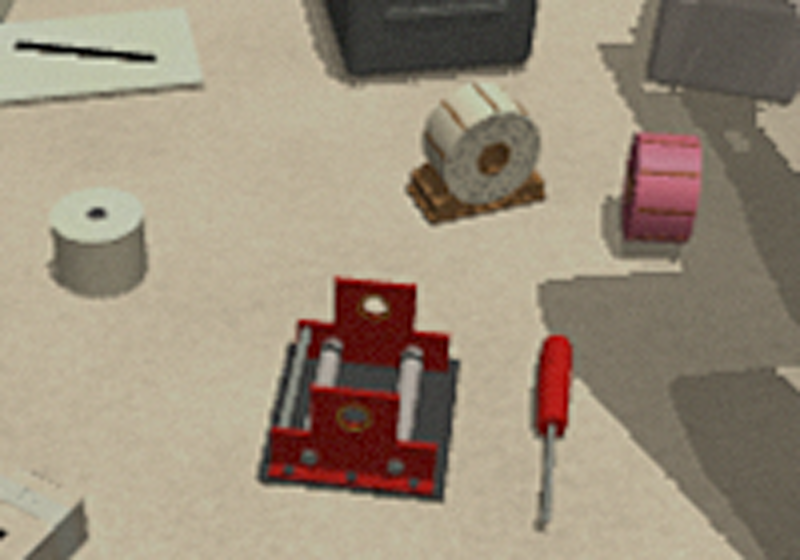

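View pics/a3.png

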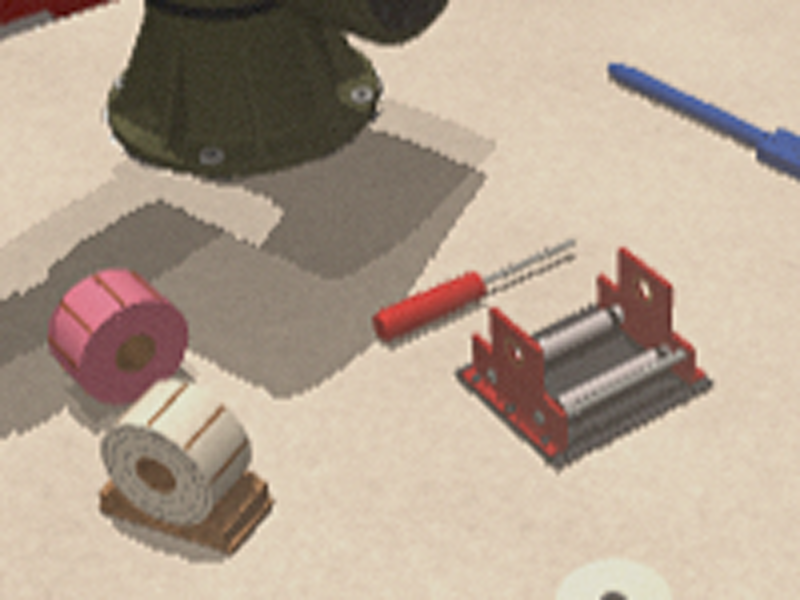

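View pics/a4.png

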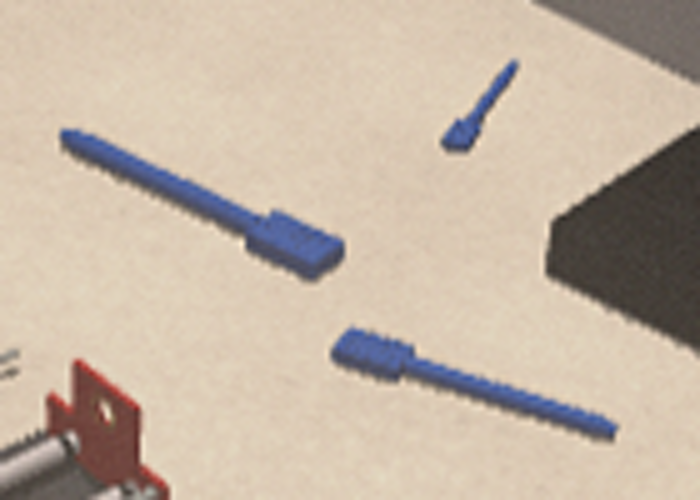

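Middle-sized candidate: side pixel (295,268), which is scene pixel (375,206). The big one is at side (418,284) and the small one at (391,385). I'll check lengths and fit poses from both views.

```bash
cat > fit.py <<'E'
from h import *
import pickle
from scipy.optimize import least_squares
si=pickle.load(open("side.pkl","rb")); sc=pickle.load(open("scene.pkl","rb"))
def fit(obs,z,x0):
    def r(q):
        c,s=np.cos(q[2]),np.sin(q[2]); M=np.array([[c,-s,0],[s,c,0],[0,0,1]])
        return np.concatenate([(proj(cm,M@np.array(P,float)+[q[0],q[1],z])[0]-uv) for cm,P,uv in obs])
    o=least_squares(r,x0); return o.x,np.round(o.fun,2)
a2=lambda x,y:(250+x/4,80+y/4); a3=lambda x,y:(140+x/4,140+y/4); a4=lambda x,y:(280+x/5,130+y/5); a1=lambda x,y:(230+x/3,240+y/3)
for nm,pts in dict(A=((75,112),(316,63)),B=((728,127),(400,135))).items():
    P=[onz(si,*a1(*p),7) for p in pts]; print(nm,np.round(P,1),np.linalg.norm(P[0]-P[1]))
for nm,pts in dict(A=((613,432),(335,345)),B=((62,135),(340,260)),C=((517,63),(455,148))).items():
    P=[onz(sc,*a4(*p),7) for p in pts]; print(nm,np.round(P,1),np.linalg.norm(P[0]-P[1]))
g=onz(si,340,180,40)
print("unw",fit([(si,(0,63,64),a2(354,416)),(si,(0,-58,64),a2(374,305)),(sc,(0,-63,64),a3(518,353)),(sc,(0,58,64),a3(644,289))],0,[g[0],g[1],0]))
g=onz(si,370,117,55)
print("roll",fit([(si,(0,25,0),a2(494,157)),(sc,(0,-25,0),a3(156,475))],55,[g[0],g[1],0]))
g=onz(si,326,263,7)
print("sp",fit([(si,(175,0,0),a1(75,112)),(sc,(175,0,0),a4(614,432)),(si,(25,0,7),a1(257,71)),(sc,(25,0,7),a4(410,357))],7,[g[0],g[1],0.2]))
E
python3 fit.py
```

```text
A [[691.3 345.7   7. ]
 [505.9 275.5   7. ]] 198.30976291649546
B [[178.9 294.9   7. ]
 [433.9 334.2   7. ]] 258.0116645076916
A [[696.9 342.3   7. ]
 [511.3 267.7   7. ]] 199.9966304254888
B [[181.9 293.4   7. ]
 [439.8 341.5   7. ]] 262.35753822717345
C [[328.7 648.2   7. ]
 [387.  515.2   7. ]] 145.25540523593
unw (array([ 5.20110558e+02, -3.61364609e+00, -1.67554587e-02]), array([-0.29, -0.05, -0.76,  0.19, -0.55, -0.73, -0.27, -0.42]))
roll (array([ 445.81455622, -309.44821382,    0.52925055]), array([-0.13, -0.5 ,  0.09, -0.32]))
sp (array([5.29626651e+02, 2.84864809e+02, 3.53748781e-01]), array([-0.99, -0.19, -0.28, -0.84, -0.3 , -0.19, -0.86, -1.28]))
```

Spindle A measures about 200 mm, so it is the middle one (B is about 260, C about 145). Next come the tool axes and clearances.

```bash
cat >> h.py <<'E'
def go(x,y,z,yaw,half=True):
    """delta from the present TCP to x,y,z with tool x down and tool y along world yaw"""
    s=readout.read_state(); Rm=rpy(s["eef_rot"]); p=s["eef_pos"]
    best=None
    for k in ((0,np.pi) if half else (0,)):
        ty=np.array([np.cos(yaw+k),np.sin(yaw+k),0]); tx=np.array([0,0,-1.]); T=np.c_[tx,ty,np.cross(tx,ty)]
        w=R.from_matrix(Rm.T@T).as_rotvec()
        print("turn",np.round(w,4),"q6",round(s["joints"][5],3))
    print("shift tool mm",np.round(Rm.T@(np.array([x,y,z])-p),1),"world",np.round(np.array([x,y,z])-p,1),"tooly yaw",round(np.arctan2(Rm[1,1],Rm[0,1]),4),"t",s["clock"],"gap",round(s["finger_gap"],1))
E
python3 - <<'E'
from h import *; import pickle
s=readout.read_state(); print(np.round(rpy(s["eef_rot"]),3))
si=pickle.load(open("side.pkl","rb"));
for n,u,v,z in (("pink",416,127,45),("carton",248,212,42),("receipt",275,132,57),("sd handle",389,178,10),("sd tip",386,210,5)): print(n,np.round(onz(si,u,v,z)))
go(446,-309,200,0.529+np.pi/2)
E
```

```text
[[-0.     0.318 -0.948]
 [ 0.    -0.948 -0.318]
 [-1.    -0.001 -0.   ]]
pink [ 288. -271.   45.]
carton [750. 174.  42.]
receipt [ 751. -168.   57.]
sd handle [374. -42.  10.]
sd tip [382.  86.   5.]
turn [2.9364e+00 8.0000e-04 1.0000e-04] q6 -0.067
turn [-2.052e-01 -1.000e-04  5.000e-04] q6 -0.067
shift tool mm [   5.3 -115.  -324.5] world [271.1 212.3  -5.2] tooly yaw -1.247 t 0.25 gap 94.0
```

>>> apply_moves(plan=[0,0,0,0,-0.018,-0.05,100,0,0,0,0,-0.018,-0.05,100,0,0,0,0,-0.018,-0.05,100,0,0,0,0,-0.018,-0.05,100,0,0,0,0,-0.018,-0.05,100])

```text
clock: 0.88
eef_pos: [384.5, -355.3, 205.5]
eef_rot: [2.021, 1.571, -0.797]
wrist_force: [0.8, -0.4, -0.7]
finger_gap: 93.8
```

>>> apply_moves(plan=[0,0,0,0,-0.018,-0.05,100,0,0,0,0,-0.007,-0.0245,100,-0.1,0,0,0,0,0,100,-0.105,0,0,0,0,0,100,0,0,0,0,0,0,100])

```text
clock: 1.5
eef_pos: [446.0, -309.0, 205.3]
eef_rot: [-1.264, 1.57, 2.406]
wrist_force: [-0.5, 0.1, 0.8]
finger_gap: 93.8
```

```bash
cat > look.py <<'E'
import sys,pickle
from h import *
c=cam("wrist"); pickle.dump(c,open(sys.argv[1]+".pkl","wb")); cv2.imwrite("pics/"+sys.argv[1]+".png",c["img"][:,:,::-1])
E
python3 look.py w1
python3 - <<'E'
from h import *; import pickle
c=pickle.load(open("w1.pkl","rb"))
go(446,-309,61,0.529+np.pi/2)
q=.529; ax=np.array([-np.sin(q),np.cos(q),0]); p=np.array([446,-309,55])
print("pred bore faces",proj(c,[p-25*ax,p+25*ax,p+[0,0,45]]))
E
```

```text
turn [ 3.139e+00  3.000e-04 -1.000e-04] q6 0.371
turn [-0.0025  0.      0.0002] q6 0.371
shift tool mm [ 1.444e+02 -1.000e-01 -1.000e-01] world [ 0.000e+00  1.000e-01 -1.444e+02] tooly yaw -1.0443 t 1.55 gap 94.2
pred bore faces [[344.72174096 186.28153772]
 [296.60337626 186.30185597]
 [320.72651752 198.73864406]]
```

View pics/w1.png

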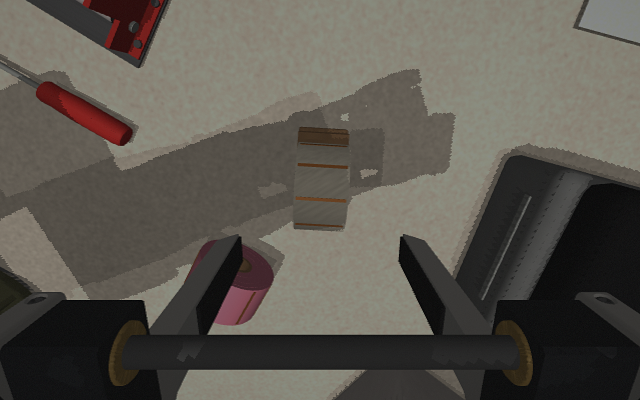

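The wrist view shows the white roll at x 295–349, rows 128–232, directly under the TCP. It is slightly turned, and the pink roll is well clear at (235,285). I'll crop for the yaw.

Run:
```python
from h import *; import pickle
c=pickle.load(open("w1.pkl","rb")); crop(c,270,110,380,250,5,"w1c.png")
```

```text
(no output)
```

View pics/w1c.png

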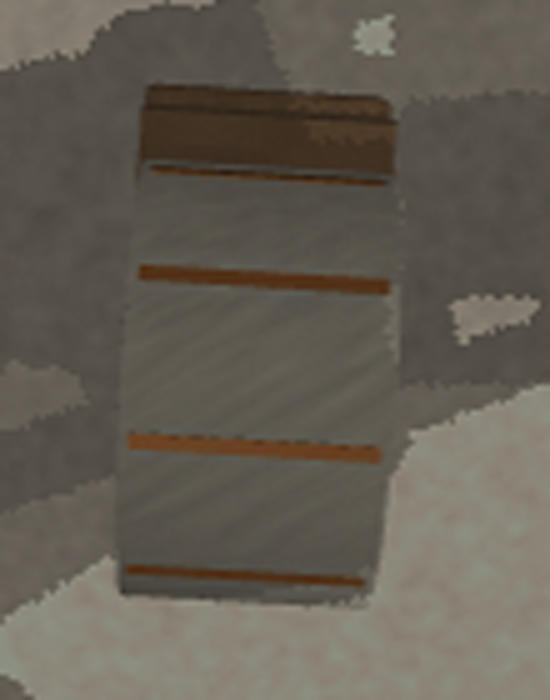

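The label bands slope 0.056, so I turn by +0.055, shift 1.5 mm, then descend.

>>> apply_moves(plan=[0.055,0,0,0.03,0.0015,0.001,100,0,0,0,0.045,0,0,100,0,0,0,0.045,0,0,100,0,0,0,0.024,0,0,100,0,0,0,0,0,0,60])

```text
clock: 2.17
eef_pos: [445.2, -310.5, 60.1]
eef_rot: [-1.141, 1.568, 2.472]
wrist_force: [0.4, 0.0, 1.0]
finger_gap: 87.3
```

>>> apply_moves(plan=[0,0,0,0,0,0,40,0,0,0,0,0,0,40,0,0,0,0,0,0,40,0,0,0,0,0,0,40,0,0,0,0,0,0,40], force=30)

```text
clock: 2.8
eef_pos: [446.0, -311.0, 61.9]
eef_rot: [2.188, 1.57, -0.48]
wrist_force: [-2.3, 1.8, 5.5]
finger_gap: 50.1
```

>>> apply_moves(plan=[0,0,0,-0.02,0,0,40,0,0,0,-0.04,0,0,40,0,0,0,-0.05,0,0,40,0,0,0,-0.02,0,0,40,0,0,0,0,0,0,40])

```text
clock: 3.42
eef_pos: [446.2, -311.2, 192.3]
eef_rot: [1.973, 1.569, -0.695]
wrist_force: [0.5, -0.0, -3.4]
finger_gap: 49.9
```

```bash
python3 look.py w2
python3 - <<'E'
from h import *
go(520,-3.6,190,-0.017+np.pi/2)
print(readout.read_state()["joints"],readout.read_state()["wrist_force"])
E
```

```text
turn [-2.6508e+00 -3.0000e-04  3.0000e-04] q6 0.421
turn [4.908e-01 2.000e-04 2.000e-04] q6 0.421
shift tool mm [   0.8 -239.5 -206.2] world [ 74.2 307.2  -0.8] tooly yaw -1.097 t 3.475 gap 49.9
[-6.76279020e-01  2.97760491e-01  1.55858813e+00 -2.30637369e-05
  1.28555263e+00  4.20723803e-01] [-0.82850553 -0.78058226 -2.89748433]
```

View pics/w2.png

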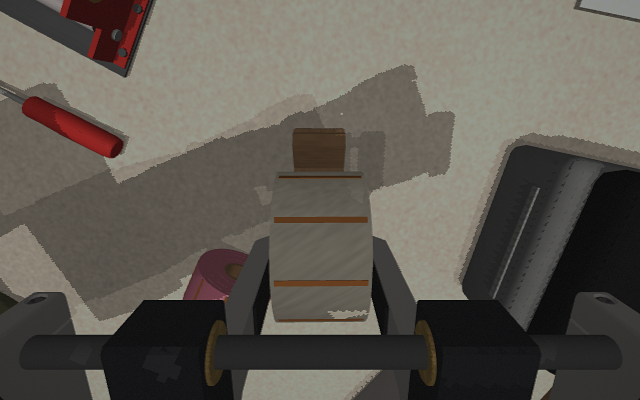

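>>> apply_moves(plan=[0,0,0,0,-0.04,-0.021,40,0,0,0,0,-0.05,-0.0265,40,0,0,0,0,-0.05,-0.0265,40,0,0,0,0,-0.05,-0.0265,40,0,0,0,0,-0.05,-0.0265,40])

```text
clock: 4.1
eef_pos: [448.6, -37.6, 189.8]
eef_rot: [-0.631, 1.568, 2.984]
wrist_force: [1.1, 0.8, -1.6]
finger_gap: 50.2
```

>>> apply_moves(plan=[0.1,0,0,0,-0.032,-0.0163,40,0.13,0,0,0,0,0,40,0.13,0,0,0,0,0,40,0.131,0,0,0,0,0,40,0,0,0,0,0,0,40])

```text
clock: 4.72
eef_pos: [448.8, -3.5, 190.0]
eef_rot: [-0.063, 1.568, 3.062]
wrist_force: [0.2, 0.3, -2.0]
finger_gap: 50.0
```

```bash
python3 look.py w3
python3 - <<'E'
from h import *
import pickle
go(520,-3.6,190,-0.017+np.pi/2)
c=pickle.load(open("w3.pkl","rb"))
q=-.017;M=rpy([0,0,q])
print(proj(c,(M@np.array([[0,-63,64],[0,63,64],[31,-63,86],[31,63,86],[-31,58,86],[-31,-58,86],[31,-58,86],[31,58,86]],float).T).T+[520.1,-3.6,0]).round(1))
E
```

```text
turn [-3.139e+00 -2.000e-04  3.100e-03] q6 1.496
turn [0.0026 0.002  0.0001] q6 1.496
shift tool mm [  0.2  -0.9 -71.1] world [71.1 -0.1 -0.3] tooly yaw -1.5852 t 4.775 gap 50.0
[[389.6 116.1]
 [250.2 115.9]
 [397.5  78. ]
 [242.3  77.9]
 [253.  154. ]
 [386.7 154.1]
 [391.3  78. ]
 [248.5  77.9]]
```

View pics/w3.png

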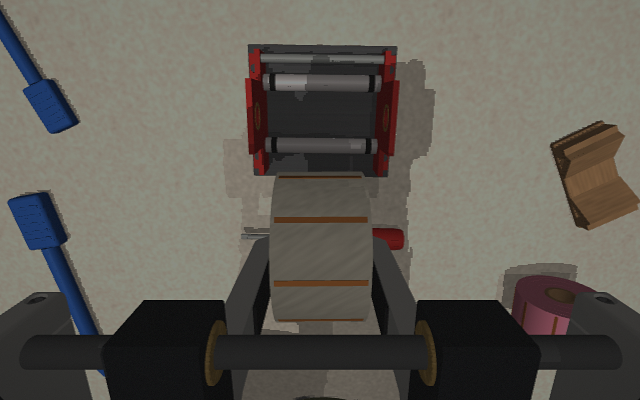

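Run:
```python
from h import *; import pickle
c=pickle.load(open("w3.pkl","rb")); crop(c,225,35,425,185,4,"w3c.png")
```

```text
(no output)
```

View pics/w3c.png

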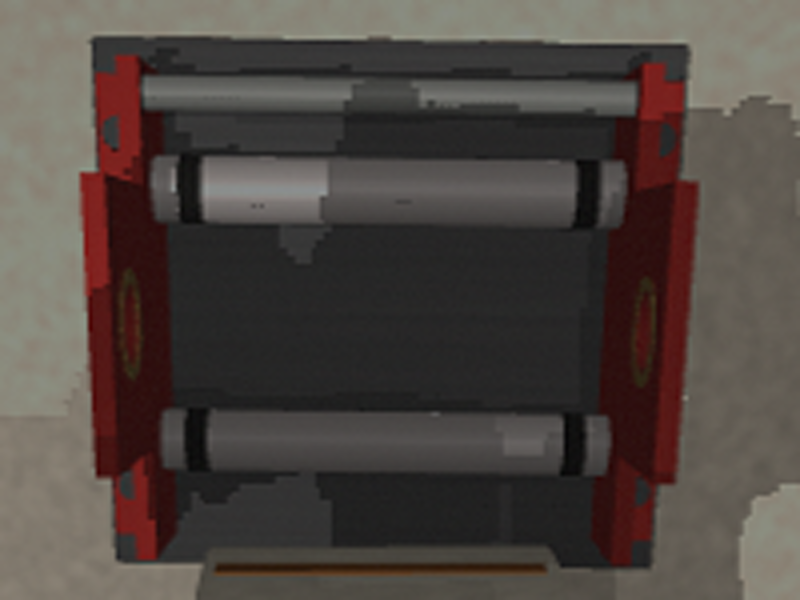

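```bash
cat > f2.py <<'E'
from h import *; import pickle
from fit import fit,si,sc,a2,a3
c=pickle.load(open("w3.pkl","rb")); k=lambda x,y:(225+x/4,35+y/4)
W=[(c,(0,58,64),k(131,323)),(c,(0,-58,64),k(645,330)),(c,(31,-63,86),k(697,182)),(c,(31,63,86),k(81,174)),(c,(-31,63,86),k(97,476)),(c,(-31,-63,86),k(672,483))]
F=[(si,(0,63,64),a2(354,416)),(si,(0,-58,64),a2(374,305)),(sc,(0,-63,64),a3(518,353)),(sc,(0,58,64),a3(644,289))]
print(fit(W,0,[520,-3,0])); print(fit(W+F,0,[520,-3,0]))
E
python3 f2.py|tail -2
```

```text
0.11,  0.81,  0.13, -0.19, -0.44, -0.2 , -0.1 , -1.29, -0.78,
       -0.7 , -0.25]))
```

```bash
python3 f2.py|tail -5
```

```text
(array([ 5.19201090e+02, -5.25786961e+00, -2.87685706e-02]), array([-0.13,  0.4 , -0.45,  0.33,  0.58, -0.36, -0.39, -0.46, -0.5 ,
        0.13,  0.87,  0.22]))
(array([ 5.19249801e+02, -5.19489755e+00, -2.83415129e-02]), array([-0.21,  0.38, -0.51,  0.25,  0.49, -0.46, -0.49, -0.49, -0.56,
        0.11,  0.81,  0.13, -0.19, -0.44, -0.2 , -0.1 , -1.29, -0.78,
       -0.7 , -0.25]))
```

The unwinder is at (519.2,-5.2) with yaw -0.028. I'll move over it and lower slowly.

>>> apply_moves(plan=[0.014,0,0,0,0.0007,-0.03,40,0,0,0,0,0,-0.0405,40,0,0,0,0,0,0,40,0,0,0,0.03,0,0,40,0,0,0,0.03,0,0,40])

```text
clock: 5.4
eef_pos: [519.1, -6.0, 130.3]
eef_rot: [0.001, 1.57, 3.113]
wrist_force: [0.4, 0.3, -2.4]
finger_gap: 49.8
```

>>> apply_moves(plan=[0,0,0,0.02,0,0,40,0,0,0,0.014,0,0,40,0,0,0,0.01,0,0,40,0,0,0,0.005,0,0,40,0,0,0,0,0,0,40])

```text
clock: 6.02
eef_pos: [519.9, -6.0, 82.6]
eef_rot: [-2.986, 1.571, 0.125]
wrist_force: [-1.0, -0.8, -2.7]
finger_gap: 49.7
```

Run:
```python
from h import *
go(519.2,-5.2,71,-0.028+np.pi/2)
print(readout.read_state()["wrist_force"])
c=cam("side"); crop(c,290,100,400,220,5,"s2.png")
c=cam("scene"); crop(c,230,170,350,270,5,"s3.png")
```

```text
turn [3.1387e+00 0.0000e+00 2.0000e-04] q6 1.52
turn [-0.0029 -0.0001  0.    ] q6 1.52
shift tool mm [11.6 -0.8  0.7] world [ -0.7   0.8 -11.6] tooly yaw -1.6017 t 6.025 gap 49.7
[-0.96124065 -0.77219229 -2.72164944]
```

View pics/s2.png

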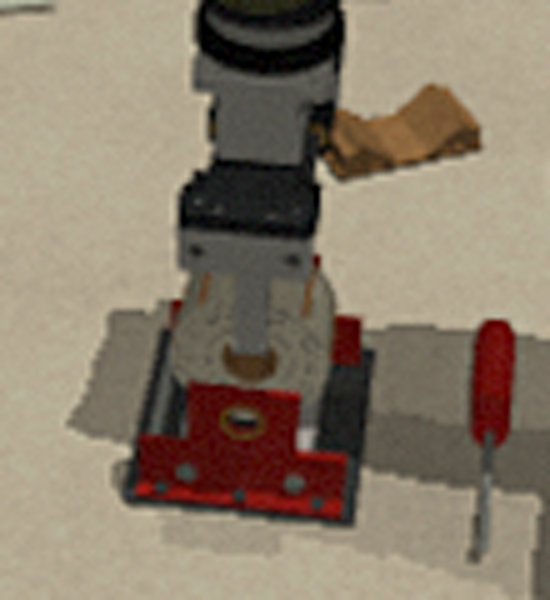

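View pics/s3.png

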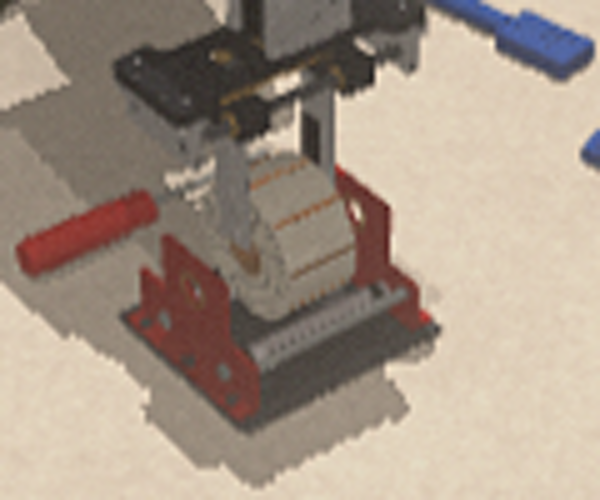

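The roll is centred in the bay, about 11 mm above its seat. I'll lower it in small steps.

>>> apply_moves(plan=[0,0,0,0.004,0,0,40,0,0,0,0.003,0,0,40,0,0,0,0.002,0,0,40,0,0,0,0,0,0,40])

```text
clock: 6.62
eef_pos: [519.8, -6.0, 73.3]
eef_rot: [-0.121, 1.571, 2.99]
wrist_force: [0.0, 0.6, -1.9]
finger_gap: 49.9
```

>>> apply_moves(plan=[0,0,0,0.001,0,0,40,0,0,0,0.001,0,0,40,0,0,0,0,0,0,40])

```text
clock: 7.0
eef_pos: [519.8, -6.0, 71.4]
eef_rot: [0.408, 1.571, -2.765]
wrist_force: [-0.4, 0.4, -2.6]
finger_gap: 49.4
```

>>> apply_moves(plan=[0,0,0,0.001,0,0,40,0,0,0,0.001,0,0,40,0,0,0,0,0,0,40])

```text
clock: 7.38
eef_pos: [520.2, -5.8, 71.0]
eef_rot: [-2.94, 1.57, 0.17]
wrist_force: [-8.2, 2.1, 17.2]
finger_gap: 50.2
```

Contact at about z=71, as expected. I'll release with a limited opening, because fully open fingers would hit the cheeks.

>>> apply_moves(plan=[0,0,0,-0.001,0,0,58,0,0,0,0,0,0,64,0,0,0,0,0,0,72,0,0,0,0,0,0,72,0,0,0,0,0,0,72])

```text
clock: 8.0
eef_pos: [519.8, -6.0, 70.4]
eef_rot: [-0.157, 1.571, 2.954]
wrist_force: [-0.9, -0.2, 0.8]
finger_gap: 67.3
```

>>> apply_moves(plan=[0,0,0,-0.02,0,0,72,0,0,0,-0.05,0,0,72,0,0,0,-0.05,0,0,100,0,0,0,-0.03,0,0.04,100,0,0,0,0,0,0.06,100])

```text
clock: 8.62
eef_pos: [419.8, -3.0, 222.1]
eef_rot: [3.084, 1.567, -0.089]
wrist_force: [-0.1, 0.2, 0.3]
finger_gap: 93.0
```

```bash
python3 look.py w4
python3 - <<'E'
from h import *
go(532,287,190,0.354+np.pi/2)
c=cam("side"); crop(c,290,100,400,220,5,"s4.png")
E
```

```text
turn [ 2.7568e+00  7.0000e-04 -3.0000e-03] q6 1.507
turn [-0.3847  0.0022  0.0005] q6 1.507
shift tool mm [  29.7 -292.8 -110.5] world [119.4 289.3 -29.9] tooly yaw -1.6015 t 8.675 gap 93.5
```

View pics/w4.png

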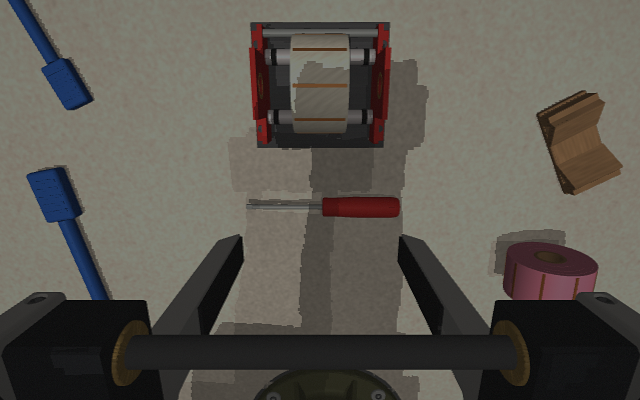

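View pics/s4.png

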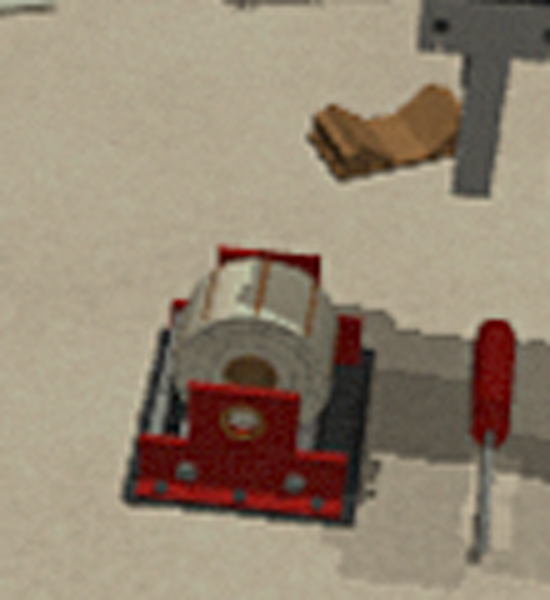

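The roll is seated, let go and centred. In the side crop its bore shows over the near cheek hole, which is at about (242,420). Next is the middle spindle, whose grip is at about (67,85) in the wrist view.

>>> apply_moves(plan=[0,0,0,0,-0.045,-0.02,100,0,0,0,0,-0.05,-0.02,100,0,0,0,0,-0.05,-0.02,100,0,0,0,0,-0.05,-0.02,100,0,0,0,0,-0.05,-0.02,100])

```text
clock: 9.35
eef_pos: [528.4, 240.8, 220.2]
eef_rot: [-2.995, 1.571, 0.115]
wrist_force: [-0.1, -0.5, 0.2]
finger_gap: 93.8
```

>>> apply_moves(plan=[0,0,0,0.02,-0.048,-0.01,100,-0.128,0,0,0,0,0,100,-0.128,0,0,0,0,0,100,-0.128,0,0,0.03,0,0,100,0,0,0,0,0,0,100])

```text
clock: 9.98
eef_pos: [538.4, 286.3, 168.3]
eef_rot: [0.086, 1.567, -2.704]
wrist_force: [-0.0, 0.8, 0.4]
finger_gap: 93.9
```

```bash
python3 look.py w5
python3 - <<'E'
from h import *
import pickle
go(534,286.6,100,0.354+np.pi/2)
c=pickle.load(open("w5.pkl","rb"))
M=rpy([0,0,.354])
print(proj(c,(M@np.array([[-25,-15,7],[-25,15,7],[25,-15,7],[25,15,7],[175,0,0]],float).T).T+[529.6,284.9,7]).round(1))
E
```

```text
turn [ 3.1376e+00 -2.0000e-04 -2.6000e-03] q6 1.649
turn [-0.004   0.0017 -0.0001] q6 1.649
shift tool mm [70.  -1.7  4.5] world [ -4.9   0.  -70. ] tooly yaw -1.2208 t 10.025 gap 94.0
[[333.  214.9]
 [305.3 215. ]
 [333.5 169.4]
 [304.5 169.5]
 [318.6   7.9]]
```

View pics/w5.png

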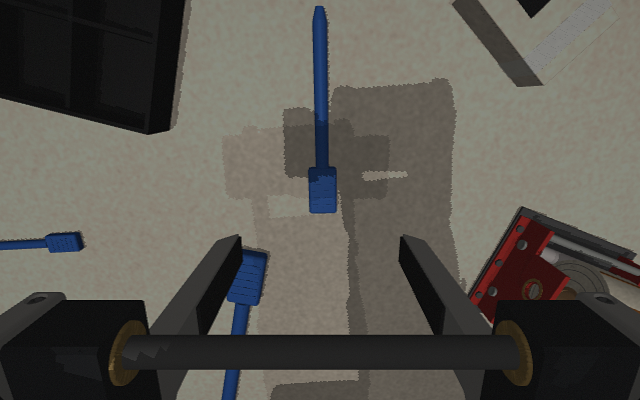

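Run:
```python
from h import *; import pickle
c=pickle.load(open("w5.pkl","rb")); crop(c,290,0,350,110,5,"w5a.png"); crop(c,290,110,350,220,5,"w5b.png")
cv2.imwrite("pics/w5c.png",np.hstack([cv2.imread("pics/w5a.png"),cv2.imread("pics/w5b.png")]))
```

```text
(no output)
```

View pics/w5c.png

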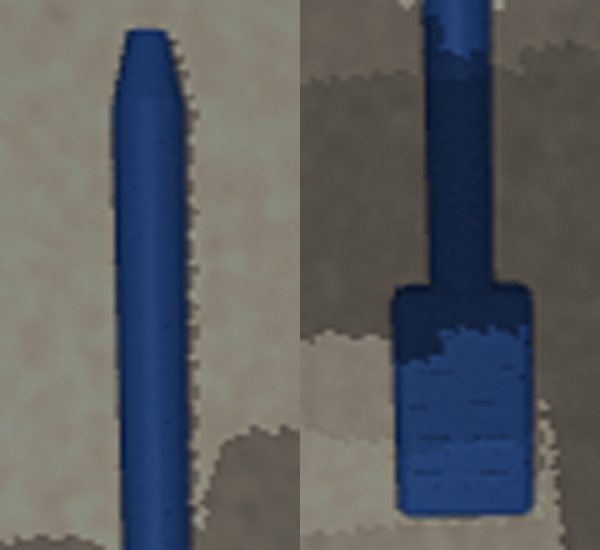

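```bash
python3 - <<'E' | tail -12
from h import *; import pickle
from fit import fit
c=pickle.load(open("w5.pkl","rb"))
W=[(c,(175,0,0),(319.4,6.4)),(c,(25,-15,7),(336.4,167)),(c,(25,15,7),(308.2,167)),(c,(-25,-15,7),(336.6,213.4)),(c,(-25,15,7),(309.4,213.4))]
x,f=fit(W,7,[530,285,.354]);print("res",x,f)
t=x[:2]+6*np.array([np.cos(x[2]),np.sin(x[2])])
go(t[0],t[1],3,x[2]+np.pi/2)
E
```

```text
[511.3 267.7   7. ]] 199.9966304254888
B [[181.9 293.4   7. ]
 [439.8 341.5   7. ]] 262.35753822717345
C [[328.7 648.2   7. ]
 [387.  515.2   7. ]] 145.25540523593
unw (array([ 5.20110558e+02, -3.61364609e+00, -1.67554587e-02]), array([-0.29, -0.05, -0.76,  0.19, -0.55, -0.73, -0.27, -0.42]))
roll (array([ 445.81455622, -309.44821382,    0.52925055]), array([-0.13, -0.5 ,  0.09, -0.32]))
sp (array([5.29626651e+02, 2.84864809e+02, 3.53748781e-01]), array([-0.99, -0.19, -0.28, -0.84, -0.3 , -0.19, -0.86, -1.28]))
res [5.32668701e+02 2.82025467e+02 3.70759672e-01] [ 0.08 -0.8   0.35  0.38 -0.47  0.91  0.32 -0.37 -0.29  0.12]
turn [ 3.1208e+00 -1.0000e-04 -2.6000e-03] q6 1.649
turn [-0.0208  0.0017 -0.0001] q6 1.649
shift tool mm [167.    2.    1.1] world [  -0.7   -2.4 -167. ] tooly yaw -1.2208 t 10.025 gap 94.0
```

>>> apply_moves(plan=[-0.021,0.0017,0,0.03,0.002,0.001,58,0,0,0,0.05,0,0,58,0,0,0,0.05,0,0,58,0,0,0,0.025,0,0,58,0,0,0,0.007,0,0,58])

```text
clock: 10.65
eef_pos: [539.1, 284.4, 8.0]
eef_rot: [3.115, 1.57, 0.344]
wrist_force: [-0.8, 0.0, 0.2]
finger_gap: 54.9
```

```bash
python3 -c "
from h import *
go(538.3,284.2,3,.371+np.pi/2)"; python3 look.py w6
```

```text
turn [-3.1412e+00  0.0000e+00 -1.3000e-03] q6 1.625
turn [ 0.0004 -0.0008 -0.    ] q6 1.625
shift tool mm [ 5.  -0.1  0.8] world [-0.8 -0.2 -5. ] tooly yaw -1.1994 t 10.65 gap 54.9
```

View pics/w6.png

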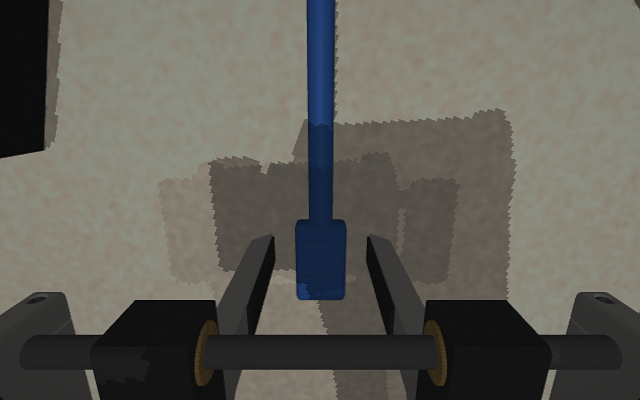

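The grip is centred between the fingers at (320,260), and the shaft points straight up the image. I'll go down the last few millimetres and close.

>>> apply_moves(plan=[0,0,0,0.003,0,0,58,0,0,0,0.002,0,0,58,0,0,0,0,0,0,20,0,0,0,0,0,0,20,0,0,0,0,0,0,20], force=40)

```text
clock: 11.32
eef_pos: [539.0, 284.4, 3.7]
eef_rot: [3.134, 1.569, 0.367]
wrist_force: [0.3, 0.2, 2.6]
finger_gap: 29.4
```

>>> apply_moves(plan=[0,0,0,0,0,0,20,0,0,0,0,0,0,20])

```text
clock: 11.58
eef_pos: [539.0, 284.5, 3.7]
eef_rot: [3.138, 1.569, 0.37]
wrist_force: [-1.1, -0.5, 2.7]
finger_gap: 29.3
```

>>> apply_moves(plan=[0,0,0,-0.01,0,0,20,0,0,0,-0.04,0,0,20,0,0,0,-0.05,0,0,20,0,0,0,-0.05,0,0,20,0,0,0,-0.05,0,0,20])

```text
clock: 12.2
eef_pos: [538.3, 284.2, 205.8]
eef_rot: [-3.129, 1.569, 0.386]
wrist_force: [0.7, 0.5, -0.5]
finger_gap: 29.5
```

```bash
python3 look.py w7;python3 -c "
from h import *
go(512,-252,200,-.028)"
```

```text
turn [-1.1689 -0.0104 -0.0062] q6 1.623
turn [ 1.9726 -0.007   0.0116] q6 1.623
shift tool mm [ 10.3 489.7 222.4] world [ -28.1 -537.   -13.1] tooly yaw -1.1969 t 12.25 gap 29.5
```

View pics/w7.png

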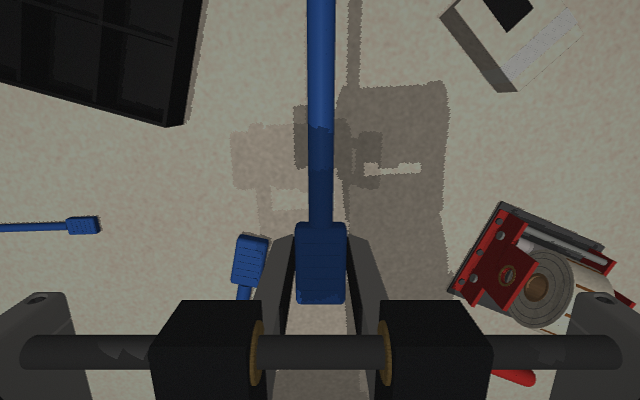

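>>> apply_moves(plan=[0,0,0,0,0.045,0.02,20,0,0,0,0,0.05,0.022,20,0,0,0,0,0.05,0.022,20,0,0,0,0,0.05,0.023,20,0,0,0,0,0.05,0.023,20])

```text
clock: 12.88
eef_pos: [525.2, 14.3, 203.7]
eef_rot: [3.02, 1.569, 0.252]
wrist_force: [-0.2, 1.6, -0.7]
finger_gap: 29.7
```

>>> apply_moves(plan=[0,0,0,0,0.05,0.023,20,0,0,0,0,0.05,0.023,20,0,0,0,0,0.05,0.023,20,0,0,0,0,0.05,0.023,20,0,0,0,0,0.045,0.0205,20])

```text
clock: 13.5
eef_pos: [509.9, -255.0, 203.4]
eef_rot: [2.96, 1.569, 0.192]
wrist_force: [0.1, 0.7, -0.5]
finger_gap: 29.4
```

>>> apply_moves(plan=[-0.16,0,0,0,0,0,20,-0.17,0,0,0,0,0,20,-0.17,0,0,0,0,0,20,-0.17,0,0,0,0,0,20,-0.17,0,0,0,0,0,20])

```text
clock: 14.12
eef_pos: [510.3, -253.1, 203.4]
eef_rot: [2.173, 1.569, 0.251]
wrist_force: [-1.3, 0.4, -0.7]
finger_gap: 29.6
```

>>> apply_moves(plan=[-0.17,0,0,0,0,0,20,-0.16,0,0,0,0,0,20,0,0,0,0,0,0,20,0,0,0,0,0,0,20])

```text
clock: 14.62
eef_pos: [510.3, -253.1, 203.2]
eef_rot: [1.902, 1.569, 0.3]
wrist_force: [-0.1, -0.1, -0.4]
finger_gap: 29.3
```

```bash
python3 look.py w8;python3 -c "
from h import *
go(512,-252,61,-.028)"
```

```text
turn [-0.002  -0.0006 -0.0016] q6 -0.496
turn [ 3.1396e+00 -2.6000e-03  9.0000e-04] q6 -0.496
shift tool mm [142.2   1.4  -1.1] world [   1.6    1.1 -142.2] tooly yaw -0.03 t 14.675 gap 29.4
```

View pics/w8.png

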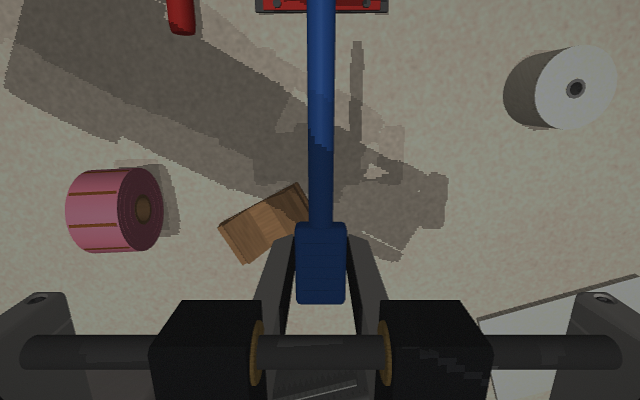

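>>> apply_moves(plan=[0,0,0,0.04,0.0015,-0.001,20,0,0,0,0.045,0,0,20,0,0,0,0.04,0,0,20,0,0,0,0.017,0,0,20,0,0,0,0,0,0,20])

```text
clock: 15.3
eef_pos: [512.1, -252.0, 60.9]
eef_rot: [2.582, 1.569, 0.983]
wrist_force: [-0.4, -0.6, 0.5]
finger_gap: 29.4
```

```bash
python3 look.py w9;python3 -c "
from h import *
import pickle
go(512,-252,61,-.028)
c=cam('scene'); pickle.dump(c,open('sc9.pkl','wb')); crop(c,180,180,320,285,5,'s9a.png')
c=cam('side'); pickle.dump(c,open('si9.pkl','wb'));crop(c,300,90,400,215,5,'s9b.png')
c=pickle.load(open('w9.pkl','rb'));crop(c,280,0,360,160,4,'w9c.png')"
```

```text
turn [ 0.0003 -0.0002 -0.0025] q6 -0.495
turn [-3.1413e+00  3.9000e-03 -3.0000e-04] q6 -0.495
shift tool mm [ 1.1 -0.6 -0.3] world [-0.6  0.4 -1.1] tooly yaw -0.0277 t 15.35 gap 29.2
```

View pics/w9.png

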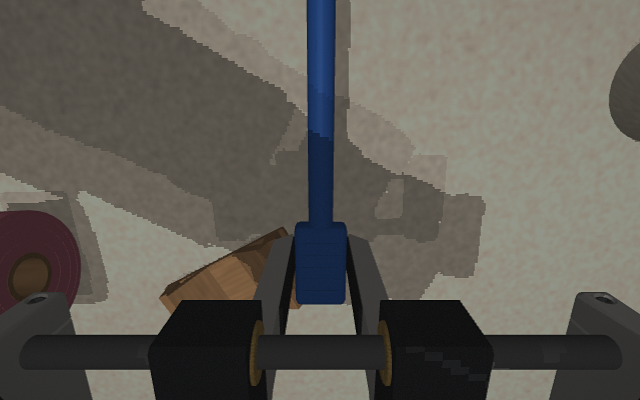

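View pics/s9a.png

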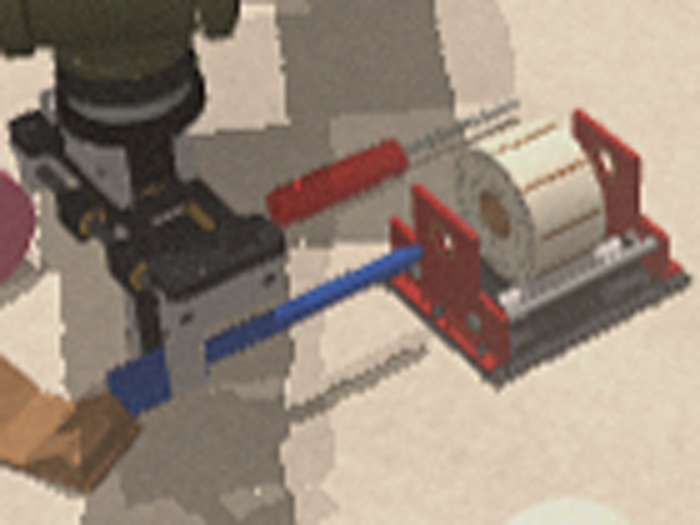

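View pics/s9b.png

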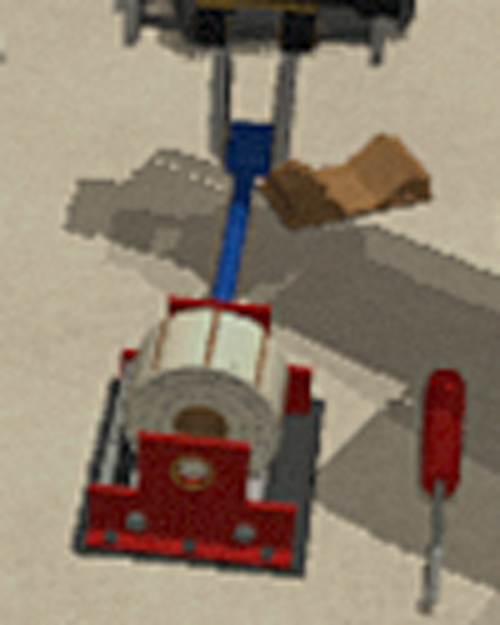

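Run:
```python
from h import *; import pickle
s=readout.read_state(); T=rpy(s["eef_rot"]); p=s["eef_pos"]
sc=pickle.load(open('sc9.pkl','rb')); si=pickle.load(open('si9.pkl','rb')); w=pickle.load(open('w9.pkl','rb'))
print(p, T.round(4))
# shaft axis pts at distances along -z from TCP, axis 3.3 behind
P=[p-T[:,0]*3.3-T[:,2]*d for d in (-31,19,100,169)]
M=rpy([0,0,-.028]);H=M@np.array([0,-63,64.])+[519.2,-5.2,0]
print(np.round(P,1),H)
for n,c,o,k in(("scene",sc,(180,180),5),("side",si,(300,90),5)): print(n,((proj(c,P+[H])-o)*k).round(0))
print(proj(w,P).round(1))
crop(sc,230,205,290,255,12,"z1.png"); crop(si,325,105,365,160,12,"z2.png"); crop(w,290,0,350,110,5,"z3a.png"); crop(w,290,110,350,220,5,"z3b.png")
cv2.imwrite("pics/z3.png",np.hstack([cv2.imread("pics/z3a.png"),cv2.imread("pics/z3b.png")]))
```

```text
[ 512.93161705 -252.52520474   62.77979588] [[ 3.800e-03  9.996e-01 -2.740e-02]
 [-7.000e-04 -2.740e-02 -9.996e-01]
 [-1.000e+00  3.800e-03  6.000e-04]]
[[ 512.1 -283.5   66.1]
 [ 513.4 -233.5   66.1]
 [ 515.7 -152.6   66. ]
 [ 517.5  -83.6   66. ]] [517.43623049 -68.17530561  64.        ]
scene [[119. 391.]
 [198. 352.]
 [321. 293.]
 [420. 246.]
 [441. 237.]]
side [[252. 126.]
 [245. 167.]
 [232. 240.]
 [220. 307.]
 [217. 326.]]
[[321.4 300. ]
 [321.4 223.6]
 [321.6  71.1]
 [321.7 -98.2]]
```

View pics/z1.png

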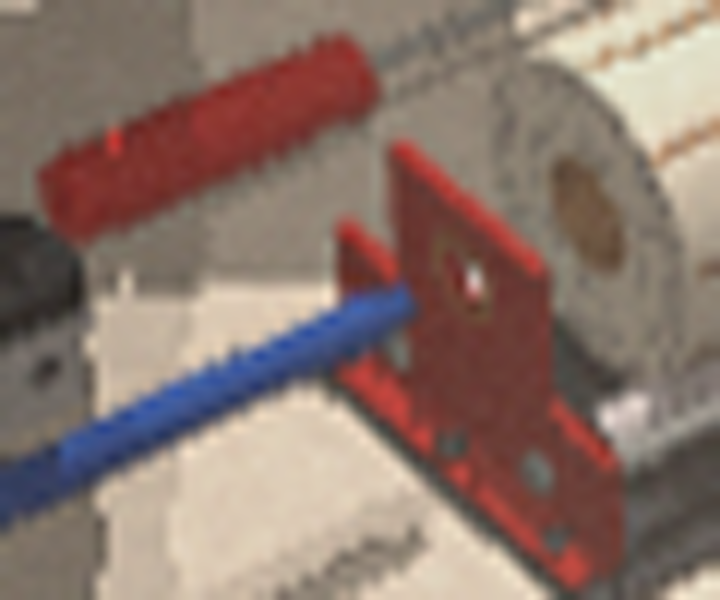

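View pics/z2.png

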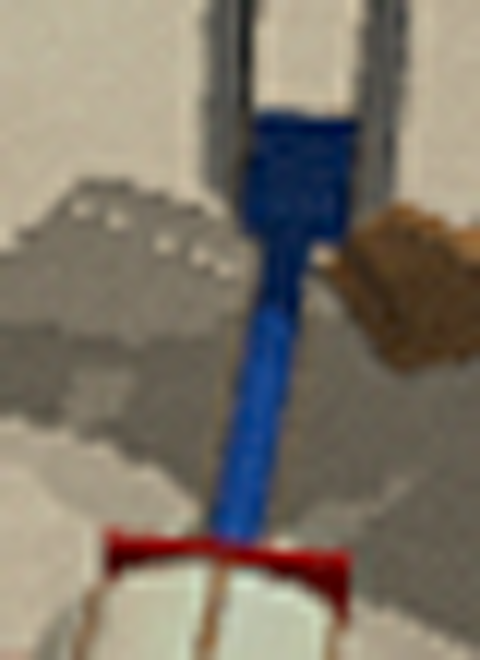

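View pics/z3.png

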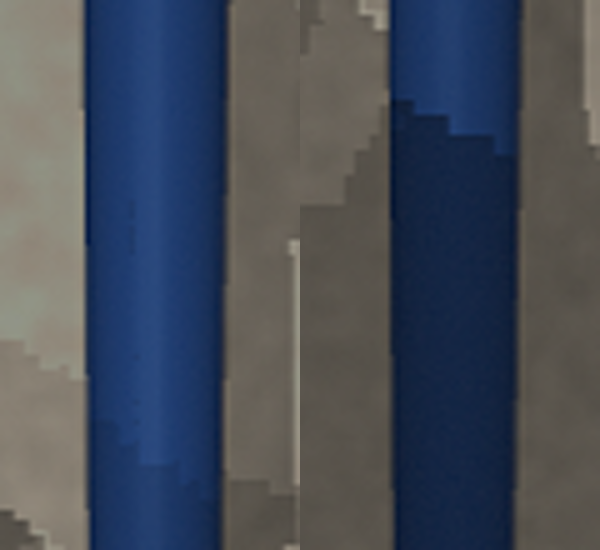

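```bash
cat > ax.py <<'E'
from h import *; import pickle
from scipy.optimize import least_squares
def axis(sc,si,w,p0,rs,ri,rw):
    """fit line (x,z at y=yref; slopes) of shaft to blue-mask centres. returns x,z at y0, dx/dy, dz/dy"""
    obs=[]
    for c,(x0,y0,x1,y1),dirn in ((sc,rs,'c'),(si,ri,'r'),(w,rw,'r')):
        im=c["img"].astype(float); m=((im[:,:,2]>im[:,:,0]*1.5+8)&(im[:,:,2]>im[:,:,1]*1.25))
        if dirn=='c':
            for u in range(x0,x1):
                v=np.where(m[y0:y1,u])[0]
                if len(v)>2: obs.append((c,u,y0+v.mean(),'c'))
        else:
            for v in range(y0,y1):
                u=np.where(m[v,x0:x1])[0]
                if len(u)>2: obs.append((c,x0+u.mean(),v,'r'))
    yy=np.linspace(-90,120,60)
    def r(q):
        out=[]
        Y=p0[1]+yy; L=np.c_[q[0]+q[2]*yy,Y,q[1]+q[3]*yy]
        for c in (sc,si,w):
            if not any(o[0] is c for o in obs): continue
            g=proj(c,L)
            for o in obs:
                if o[0] is c:
                    if o[3]=='c':
                        i=np.argsort(g[:,0]); out.append(np.interp(o[1],g[i,0],g[i,1])-o[2])
                    else:
                        i=np.argsort(g[:,1]); out.append(np.interp(o[2],g[i,1],g[i,0])-o[1])
        return np.array(out)
    o=least_squares(r,[p0[0],p0[2],0.028,0.],loss='soft_l1'); 
    f=r(o.x); ids=[ 'sc' if o_[0] is sc else 'si' if o_[0] is si else 'w' for c in (sc,si,w) for o_ in obs if o_[0] is c]
    for k in ('sc','si','w'):
        g=f[[i==k for i in ids]]; 
        if len(g): print(k,len(g),g.mean().round(2),g.std().round(2))
    return o.x
if __name__=="__main__":
    sc=pickle.load(open('sc9.pkl','rb')); si=pickle.load(open('si9.pkl','rb')); w=pickle.load(open('w9.pkl','rb'))
    R3=((238,215,262,260),(330,128,360,149),(290,0,350,215))
    yr=-160.
    q=axis(sc,si,w,[515,yr,65],*R3); print(q)
    for ex in range(3):
        RR=list(R3); RR[ex]=(0,0,0,0)
        print(ex,axis(sc,si,w,[515,yr,65],*RR))
    y=-68.2; print("at cheek x,z",q[0]+q[2]*(y-yr),q[1]+q[3]*(y-yr))
E
python3 ax.py
```

```text
sc 24 -0.04 0.19
si 21 0.36 0.2
w 215 0.01 0.22
[ 5.14853111e+02  6.55254442e+01  2.90867958e-02 -6.67025854e-03]
si 21 -0.0 0.2
w 215 0.0 0.22
0 [5.14834825e+02 7.64284621e+01 2.90215488e-02 4.17369817e-03]
sc 24 -0.0 0.18
w 215 0.0 0.22
1 [ 5.14849954e+02  6.52797253e+01  2.90305322e-02 -2.44600099e-03]
sc 24 -0.0 0.18
si 21 -0.0 0.2
2 [ 5.15897325e+02  6.63193926e+01  2.96524128e-02 -1.82868461e-03]
at cheek x,z 517.5232785741855 64.91311443839236
```

Run:
```python
from h import *; import pickle
sc=pickle.load(open('sc9.pkl','rb'))
for P in ([517.5,-68.2,65],[517.5,-68.2,64],[518.5,-68.2,64],[517.5,-67.2,64]): print(P,proj(sc,P))
crop(sc,255,210,285,245,20,"z4.png"); s0=pickle.load(open('scene.pkl','rb')); crop(s0,255,210,285,245,20,"z5.png")
cv2.imwrite("pics/z45.png",cv2.resize(np.hstack([cv2.imread("pics/z4.png"),cv2.imread("pics/z5.png")]),None,fx=.66,fy=.66))
```

```text
[517.5, -68.2, 65] [[268.19628289 227.22438456]]
[517.5, -68.2, 64] [[268.20968997 227.48223176]]
[518.5, -68.2, 64] [[268.41093844 227.64840613]]
[517.5, -67.2, 64] [[268.48057213 227.34415747]]
```

View pics/z45.png

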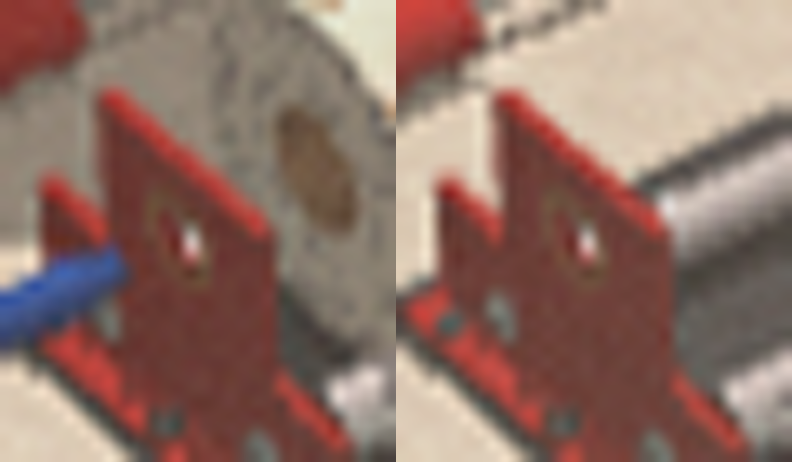

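The shaft axis is within about 1 mm of the hole centre, slightly high. I'll lower 1 mm and start inserting while watching the force.

>>> apply_moves(plan=[0,0,0,0.001,0,-0.005,20,0,0,0,0,0,-0.006,20,0,0,0,0,0,-0.006,20,0,0,0,0,0,-0.006,20,0,0,0,0,0,0,20])

```text
clock: 16.08
eef_pos: [512.8, -228.6, 60.1]
eef_rot: [1.985, 1.569, 0.388]
wrist_force: [-0.2, 0.3, -0.4]
finger_gap: 29.4
```

```bash
python3 -c "
from h import *
import pickle
print(readout.read_state()['wrist_force'],readout.read_state()['eef_pos'])
c=cam('scene'); pickle.dump(c,open('sc10.pkl','wb')); crop(c,230,200,300,255,10,'s10.png')"
```

```text
[-0.15130398  0.26703862 -0.36051069] [ 512.83073476 -228.58494921   60.14503405]
```

View pics/s10.png

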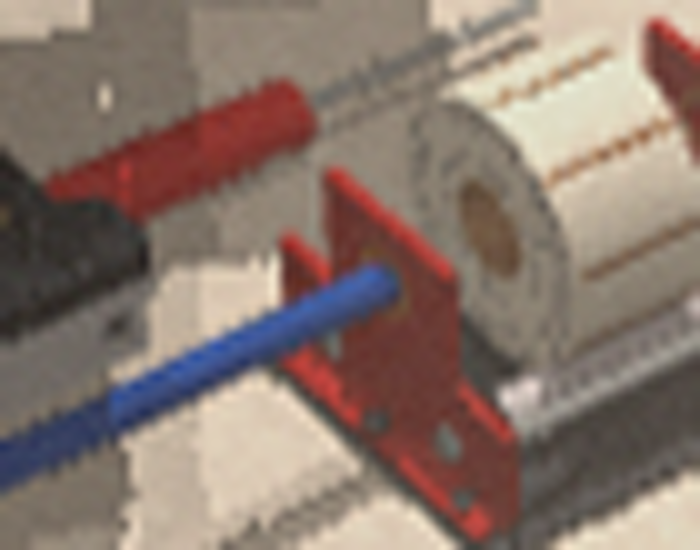

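The tip is entering the hole at (390,282) with no force. I'll continue.

>>> apply_moves(plan=[0,0,0,0,0,-0.006,20,0,0,0,0,0,-0.006,20,0,0,0,0,0,-0.006,20,0,0,0,0,0,-0.006,20,0,0,0,0,0,0,20])

```text
clock: 16.75
eef_pos: [513.5, -204.7, 60.2]
eef_rot: [1.957, 1.569, 0.36]
wrist_force: [0.6, -0.7, -1.1]
finger_gap: 29.4
```

>>> apply_moves(plan=[0,0,0,0,0,-0.005,20,0,0,0,0,0,-0.008,20,0,0,0,0,0,-0.008,20,0,0,0,0,0,-0.008,20,0,0,0,0,0,0,20])

```text
clock: 17.38
eef_pos: [514.2, -175.5, 60.2]
eef_rot: [1.971, 1.569, 0.374]
wrist_force: [-0.7, -1.1, -0.6]
finger_gap: 29.7
```

```bash
python3 look.py w11; python3 -c "
from h import *
import pickle
go(517.4-.028*36,-68.2-19-20,60.7,-.028)
c=cam('scene'); pickle.dump(c,open('sc11.pkl','wb')); crop(c,230,190,310,255,9,'s11.png')
c=cam('side'); pickle.dump(c,open('si11.pkl','wb')); crop(c,310,120,370,195,8,'s11b.png')"
```

```text
turn [ 0.0015 -0.0006 -0.0017] q6 -0.372
turn [-3.1401e+00  2.6000e-03 -9.0000e-04] q6 -0.372
shift tool mm [ -0.5   0.3 -68.7] world [ 2.1 68.7  0.5] tooly yaw -0.0265 t 17.425 gap 29.4
```

View pics/s11.png

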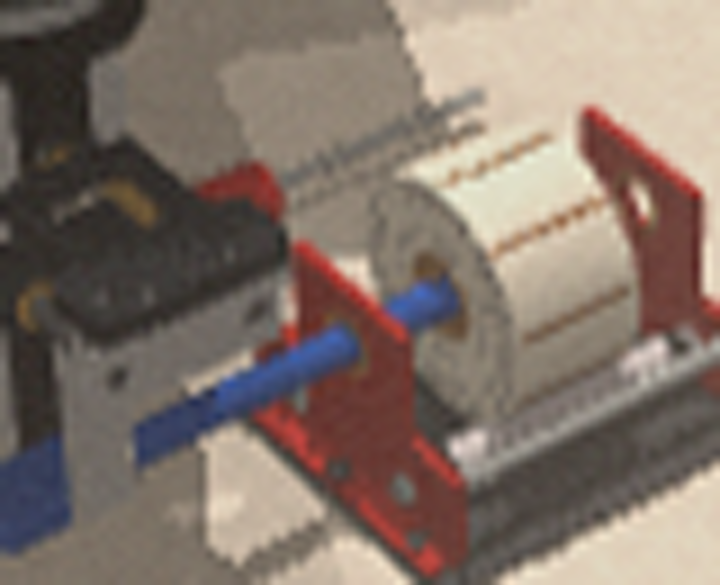

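View pics/w11.png

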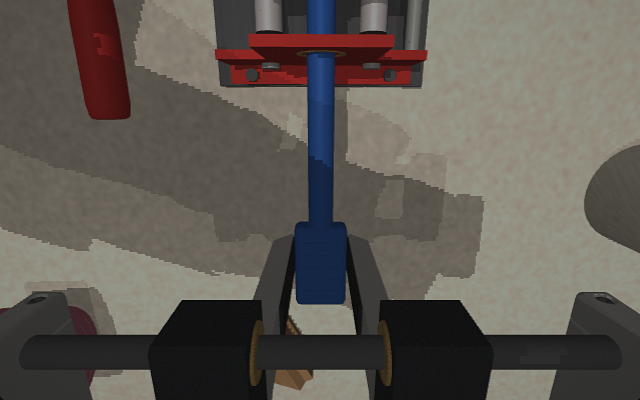

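View pics/s11b.png

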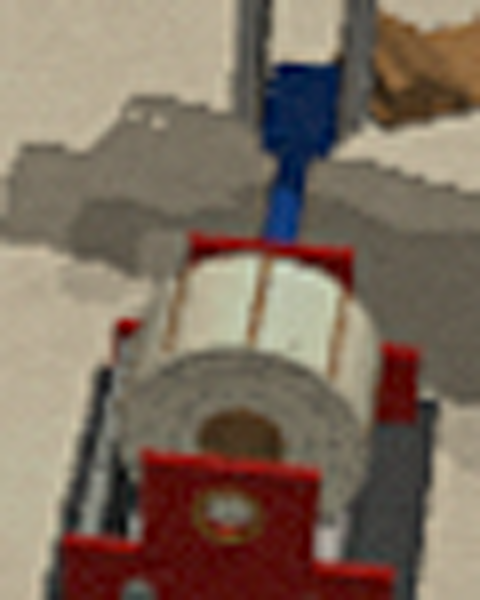

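In the wrist view the shaft is centred in the cheek hole (shaft 307–334, ring 295–347), and it is entering the bore. I'll continue.

>>> apply_moves(plan=[0,0,0,0,0,-0.006,20,0,0,0,0,0,-0.008,20,0,0,0,0,0,-0.008,20,0,0,0,0,0,-0.008,20,0,0,0,0,0,0,20])

```text
clock: 18.15
eef_pos: [515.1, -145.5, 60.2]
eef_rot: [1.962, 1.569, 0.365]
wrist_force: [-0.4, 0.9, -1.2]
finger_gap: 29.4
```

>>> apply_moves(plan=[0,0,0,0,0,-0.006,20,0,0,0,0,0,-0.007,20,0,0,0,0,0,-0.007,20,0,0,0,0,0,0,20])

```text
clock: 18.65
eef_pos: [515.6, -125.6, 60.2]
eef_rot: [1.992, 1.569, 0.395]
wrist_force: [0.6, -0.0, -0.4]
finger_gap: 29.4
```

```bash
python3 -c "
from h import *
import pickle
go(517.4-.028*36,-68.2-19,60.7,-.028)
c=cam('scene'); crop(c,230,190,310,255,9,'s12.png')
c=cam('side');  crop(c,310,120,370,195,8,'s12b.png')"
```

```text
turn [ 0.0017 -0.0007 -0.0015] q6 -0.283
turn [-3.1399e+00  2.4000e-03 -1.1000e-03] q6 -0.283
shift tool mm [ -0.5  -0.2 -38.4] world [ 0.8 38.4  0.5] tooly yaw -0.0263 t 18.65 gap 29.4
```

View pics/s12.png

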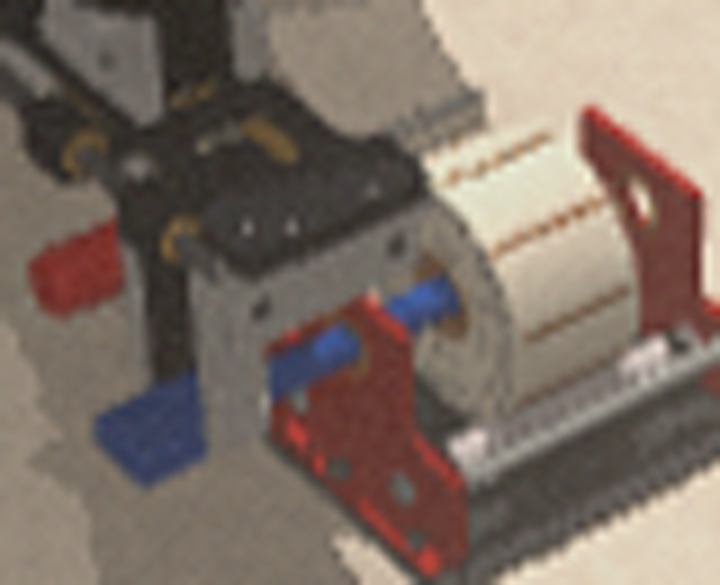

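View pics/s12b.png

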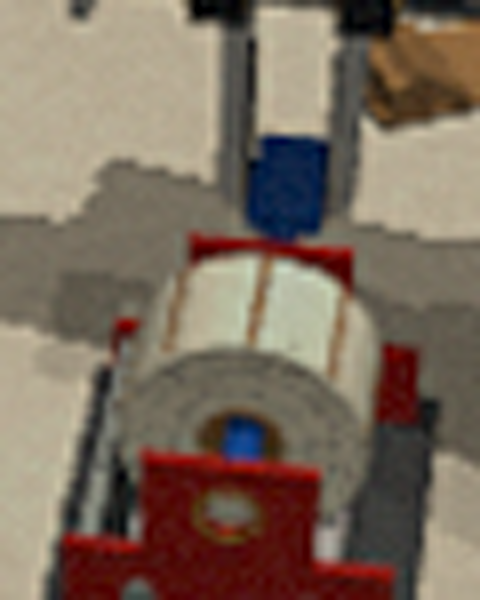

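>>> apply_moves(plan=[0,0,0,0,0,-0.004,20,0,0,0,0,0,-0.004,20,0,0,0,0,0,-0.004,20,0,0,0,0,0,-0.004,20,0,0,0,0,0,0,20])

```text
clock: 19.38
eef_pos: [516.0, -109.8, 60.2]
eef_rot: [1.966, 1.569, 0.369]
wrist_force: [0.8, 1.3, -1.4]
finger_gap: 30.0
```

```bash
python3 -c "
from h import *
go(517.4-.028*36,-68.2-19,60.7,-.028)
c=cam('side');  crop(c,310,120,370,195,8,'s13b.png')"
```

```text
turn [ 0.0014 -0.0007 -0.0016] q6 -0.254
turn [-3.1402e+00  2.5000e-03 -1.1000e-03] q6 -0.254
shift tool mm [ -0.5  -0.2 -22.6] world [ 0.4 22.6  0.5] tooly yaw -0.0266 t 19.375 gap 30.0
```

View pics/s13b.png

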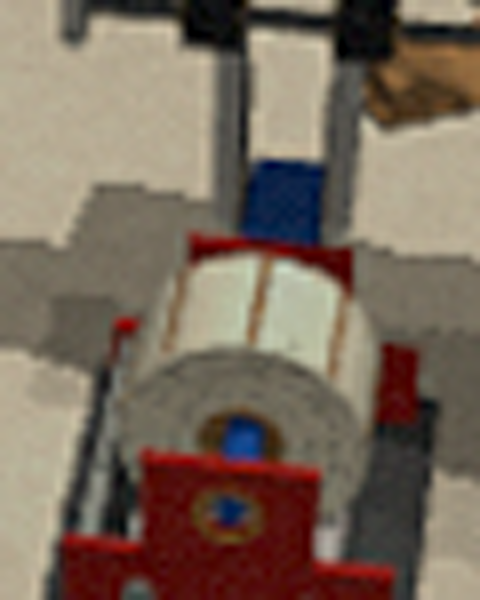

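The tip is centred in the second hole at (230,512). I'll push on until the shoulder meets the cheek.

>>> apply_moves(plan=[0,0,0,0,0,-0.005,20,0,0,0,0,0,-0.006,20,0,0,0,0,0,-0.005,20,0,0,0,0,0,-0.002,20,0,0,0,0,0,0,20])

```text
clock: 20.05
eef_pos: [516.5, -92.0, 60.2]
eef_rot: [1.962, 1.569, 0.365]
wrist_force: [0.0, -0.3, -0.8]
finger_gap: 29.0
```

>>> apply_moves(plan=[0,0,0,0,0,-0.001,20,0,0,0,0,0,-0.001,20,0,0,0,0,0,0,20])

```text
clock: 20.42
eef_pos: [516.5, -90.1, 60.2]
eef_rot: [1.951, 1.569, 0.353]
wrist_force: [0.1, 0.6, -1.1]
finger_gap: 29.7
```

>>> apply_moves(plan=[0,0,0,0,0,-0.001,20,0,0,0,0,0,-0.001,20,0,0,0,0,0,0,20])

```text
clock: 20.8
eef_pos: [516.6, -88.1, 60.2]
eef_rot: [1.976, 1.569, 0.378]
wrist_force: [0.2, -0.8, -0.8]
finger_gap: 29.5
```

>>> apply_moves(plan=[0,0,0,0,0,-0.001,20,0,0,0,0,0,-0.001,20,0,0,0,0,0,0,20])

```text
clock: 21.18
eef_pos: [516.6, -86.1, 60.2]
eef_rot: [1.949, 1.569, 0.351]
wrist_force: [0.2, -0.2, -0.3]
finger_gap: 29.4
```

```bash
python3 look.py w14; python3 -c "
from h import *
c=cam('scene'); crop(c,230,190,310,255,9,'s14.png')"
```

```text
(no output)
```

View pics/w14.png

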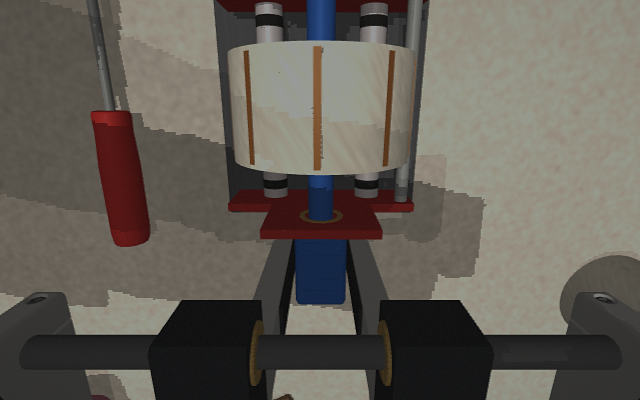

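View pics/s14.png

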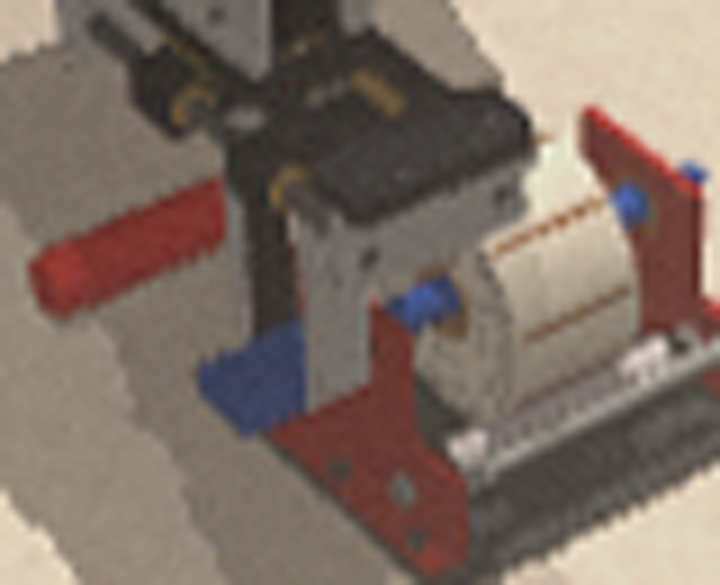

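Nearly home. I'll creep forward to contact.

>>> apply_moves(plan=[0,0,0,0,0,-0.001,20,0,0,0,0,0,-0.001,20,0,0,0,0,0,0,20])

```text
clock: 21.65
eef_pos: [516.7, -85.5, 60.3]
eef_rot: [0.799, 1.568, -0.799]
wrist_force: [-0.2, -11.4, -1.3]
finger_gap: 29.5
```

>>> apply_moves(plan=[0,0,0,0,0,-0.001,20,0,0,0,0,0,0,20])

```text
clock: 21.9
eef_pos: [516.7, -85.4, 60.3]
eef_rot: [0.55, 1.567, -1.048]
wrist_force: [-1.1, -19.4, -2.0]
finger_gap: 29.5
```

The push force is 19 N and the TCP has stopped advancing, so the shoulder is home. I'll relax the push, open and retreat upward.

>>> apply_moves(plan=[0,0,0,0,0,0.002,20,0,0,0,0,0,0,20,0,0,0,0,0,0,45,0,0,0,0,0,0,55,0,0,0,0,0,0,58])

```text
clock: 22.52
eef_pos: [516.7, -84.9, 60.2]
eef_rot: [2.034, 1.569, 0.436]
wrist_force: [0.6, 0.1, 0.3]
finger_gap: 53.8
```

>>> apply_moves(plan=[0,0,0,0,0,0,58,0,0,0,-0.02,0,0,58,0,0,0,-0.05,0,0,58,0,0,0,-0.05,0,0.02,58,0,0,0,-0.04,0,0.05,58])

```text
clock: 23.15
eef_pos: [514.8, -153.7, 221.6]
eef_rot: [1.665, 1.567, 0.069]
wrist_force: [1.4, -0.4, 0.0]
finger_gap: 54.3
```

>>> apply_moves(plan=[0,0,0,-0.02,0,0.05,58,0,0,0,0,0,0,58,0,0,0,0,0,0,58])

```text
clock: 23.52
eef_pos: [513.0, -203.5, 238.5]
eef_rot: [2.655, 1.569, 1.057]
wrist_force: [0.3, 1.2, -0.8]
finger_gap: 54.6
```

```bash
python3 look.py w15; python3 -c "
from h import *
import pickle
c=cam('scene'); pickle.dump(c,open('sc15.pkl','wb'));crop(c,220,180,320,265,7,'s15.png')
c=cam('side');  pickle.dump(c,open('si15.pkl','wb'));crop(c,280,120,400,215,6,'s15b.png')"
```

```text
(no output)
```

View pics/w15.png

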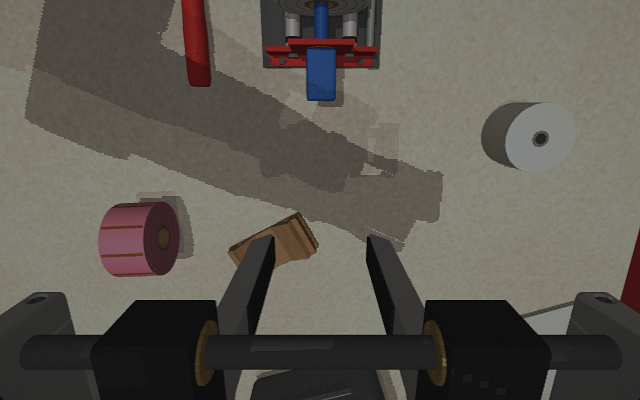

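View pics/s15.png

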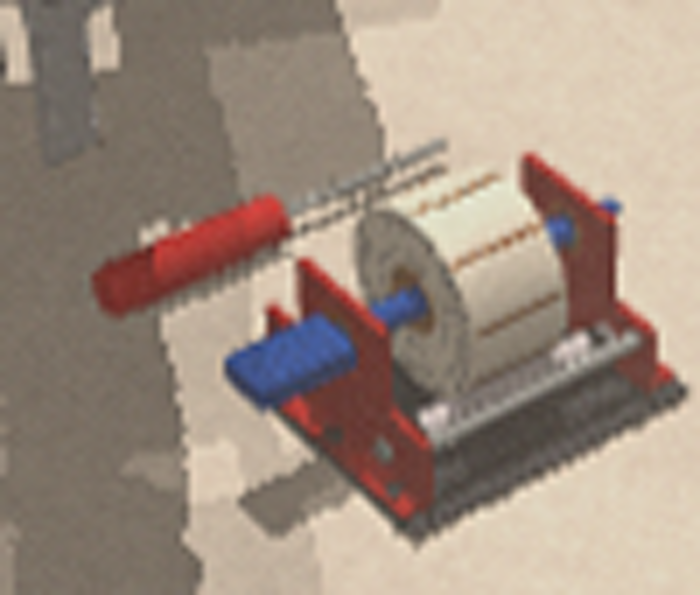

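View pics/s15b.png

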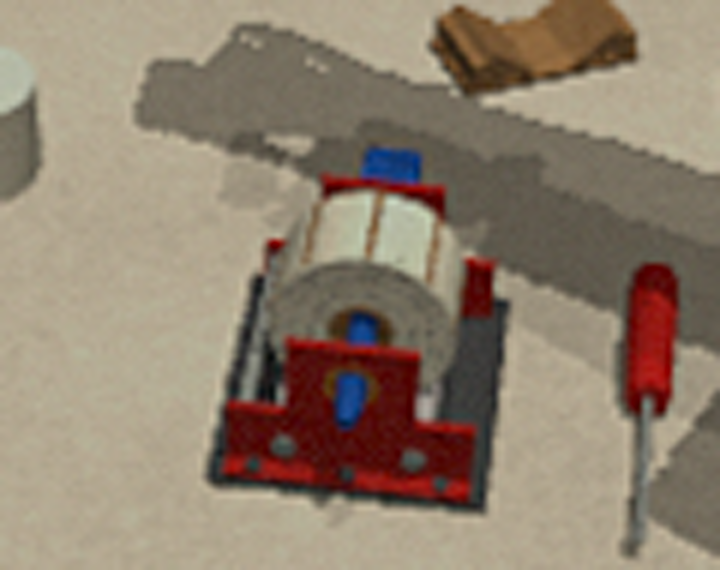

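The spindle passes through both cheeks and the core, and both parts are free. One close check of the shoulder gap:

```bash
python3 -c "
from h import *
import pickle
c=pickle.load(open('w15.pkl','rb')); crop(c,250,0,390,110,5,'w15c.png')
# spindle rear-edge from grip: compare with prediction
M=rpy([0,0,-.028])
f=lambda P:M@np.array(P,float)+[519.2,-5.2,0]
print('shoulder top edge if home',proj(c,[f([-15,-63,69.5]),f([15,-63,69.5]),f([-15,-113,69.5]),f([15,-113,69.5]),f([-15,-119,69.5])]).round(1))
"
```

```text
shoulder top edge if home [[305.3  47.2]
 [336.1  47.3]
 [305.9 100.8]
 [335.3 100.8]
 [306.  106.9]]
```

View pics/w15c.png

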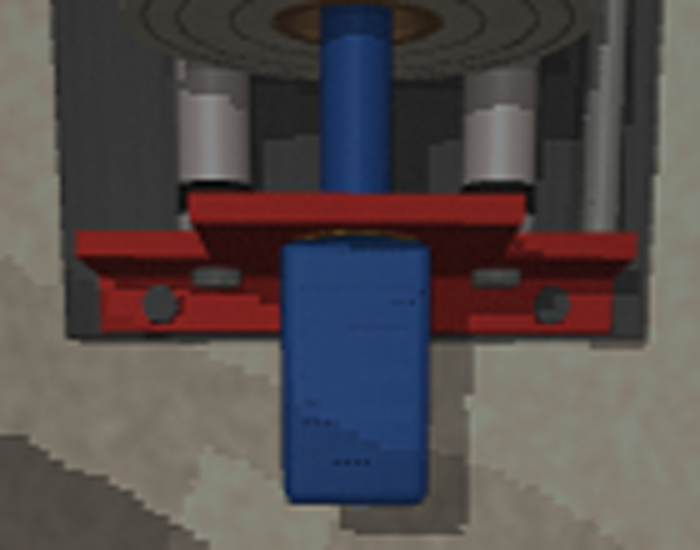

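```bash
python3 -c "
from cell import ticket
print(ticket.sign_off())"
```

```text
the job is handed in; nothing more can be done
None
```

The unwinder is loaded and handed in at about 24 s on the robot's clock. Sign-off gives no verdict, so whether it passed is not confirmed.

- **Roll:** I lifted the white label roll out of its cradle and lowered it in 1–4 mm steps. I stopped when the idlers pushed back (17 N), then let go. In the side and wrist pictures it sits centred on both idlers.
- **Spindle:** I picked the one that measured about 200 mm (the others were about 260 and 145 mm). I threaded it from the -y side through the cheek, core and far cheek. It went in with almost no force until it stopped against the cheek at 19 N.
- **Last checks after release:**
    - The rear edge of the thumb grip showed at row 100.6, against 100.8 predicted for fully home.
    - The tip stands out beyond the far cheek.
    - The gripper is clear and nothing is being touched.
    - The screwdriver and receipt roll look unmoved in the last pictures. I did not look at the carton again at the end, but the arm never worked next to it.

**Disagreements:**
- The first two-camera estimate of the roll's angle was off by 0.055 rad, and its estimate of the unwinder by about 2 mm. I corrected both from the wrist camera before moving.
- Single TCP readings were up to 2 mm off, so I set the spindle's height from the camera images.

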